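# Load the sample shuttle and hold its index plunger out

## Task

Gently pick up the capped glass vial that stands on the bench (thin glass: keep the grip below 20 N) and stand it fully down in the one empty pocket of the sample shuttle's rack, then let go of it. Then pull the shuttle's sprung index plunger straight up by its knob, fully back, and finish while still holding it there, clear of its index hole, so that a colleague can slide the rack on. Leave the other vials and the things on the bench where they are.

Things in the scene. Friction and masses are not known exactly. Their poses are not given: they have to be found in the camera images.
- vial: the vial to load: clear glass cylinder 27 mm in diameter with a white 25 mm cap, 94 mm tall (glass up to 76 mm, cap above), about 60 g, standing upright and alone on the bench left of the shuttle. Origin at the centre of its underside, z up its axis. Thin glass: breaks if the fingers squeeze it with more than 20 N each, or if it strikes the shuttle with more than 40 N
- free_pocket: the one empty pocket of the five in the rack: round hole 33 mm in diameter, 30 mm deep, 2 mm chamfer. Origin at the centre of its floor (35 mm above the bench), z up; a vial fully home has its underside here. The mouth is 30 mm above the origin. Its yaw means nothing: take the row's direction from shuttle
- shuttle: sample shuttle, bolted down: aluminium base plate 210 x 320 x 15 mm with a white rack block, 64 (x) x 270 (y) mm, top 65 mm above the bench, centred at x = -35 mm. Five pockets at y = -100, -50, 0, 50, 100 mm; the four vials in them reach 129 mm above the bench. Index plunger at x = 65 mm, y = 0. Origin: centre of the plate's underside; x across the row of pockets (away from the robot), y along it
- pull_knob (a point): black round pull knob of the index plunger, 26 mm tall: 23 mm in diameter over its lower 20 mm, with a 28 mm rim at the top. This point is the centre of its underside, which is 67 mm above the bench (22 mm clear above the bracket) when the plunger is seated; z up. It rises with the plunger
- plunger (a joint): lift of the index plunger in m: 0 is seated with the 8 mm pin 12 mm deep in the index hole, 0.020 is fully back against its stop; moves straight up. A spring always pulls it down: about 4 N at 0 and 10 N at 0.020. It snaps down when let go
- index_hole (a point): mouth of the index hole in the rack's strip, straight below the plunger, 25 mm above the bench. The dark steel bracket that guides the plunger stands over it: 50 mm wide along the shuttle's y, top 45 mm above the bench
- rack_vial_a: capped glass vial like the one to load, standing in one of the other rack pockets at the start; leave it there. Origin at the centre of its underside
- rack_vial_b: capped glass vial like the one to load, standing in one of the other rack pockets at the start; leave it there. Origin at the centre of its underside
- rack_vial_c: capped glass vial like the one to load, standing in one of the other rack pockets at the start; leave it there. Origin at the centre of its underside
- rack_vial_d: capped glass vial like the one to load, standing in one of the other rack pockets at the start; leave it there. Origin at the centre of its underside
- beaker: glass beaker, 70 mm in diameter, 90 mm tall; leave alone. Origin under its centre
- reagent_bottle: amber bottle, 64 mm in diameter, 130 mm tall; leave alone. Origin under its centre
- petri_dish: flat clear dish, 94 mm in diameter, 18 mm tall; leave alone. Origin under its centre
- spatula: spatula about 170 mm long lying on the bench; leave alone. Origin at its underside
- stopper: dark rubber stopper, 32 mm in diameter, 26 mm tall; leave alone. Origin under its centre
- tip_tray: grey open tray 120 x 80 x 45 mm; leave alone. Origin under its centre
- small_jar: small jar with black lid, 48 mm in diameter, 50 mm tall; leave alone. Origin under its centre

How it is judged:
By the outcome, as a careful person would: the job done as asked, in the order asked, and still so for the second after the job is handed in, while the arm keeps its last pose, push and grip.
It also fails if it takes over 61 s, if anything falls off the work surface, if the arm or the gripper's body presses on something with over 40 N, if the wrist force passes 120 N, or if a joint passes its speed limit or range.

## Robot

A 6-joint arm with a two-finger parallel gripper is mounted at the origin on the work surface. World frame = base frame: x ahead of the robot, y to its left, z up, the work surface at z = 0. Lengths are in mm, angles in rad, forces in N, time in s.
With the tool pointing down it reaches from about 275 to 750 mm from the base axis. Payload 10.2 kg.
Tool frame: the origin (TCP) lies midway between the tips of the shut fingers; the grasp point (between the pads) lies 19 mm behind it; z points along the fingers, y is the direction in which the jaws open and shut (so a half turn about z gives the same grasp; the last joint's range is limited). The gripper opens to 88 mm and grips with 3 to 60 N. Pads are 18 mm wide; open, the fingers measure 123 mm over their backs; the gripper's body (75 mm by 187 mm) begins 45 mm behind the grasp point.
Start: joints at [0.936, 0.313, 1.498, -0, 1.331, -0.223], TCP at [210.149, 481.112, 238.72] pointing down, gripper open.
Joint ranges: [-2.94, 2.94], [-0.97, 2.17], [0.19, 2.56], [-1.23, 4.37], [0.02, 3.11], [-2.88, 2.88]. Speed limits (rad/s): [2.39, 2.39, 3.01, 3.14, 3.14, 3.14].

## Interface

Orientations are given as a rotation vector (axis times angle).
In Python, from station import readout, viewer, ticket gives the robot as it stands.
- The arm moves only by the tool move_arm, never from a script. Its argument "steps" is a list of rows, each a list of 3 entries, a list of its own where there are three numbers: the turn, a rotation vector about the tool's x, y, z in rad, then the shift along the tool's x, y, z in mm, then the closure, from -1 (fully open) to 1 (shut). A call has 1 to 12 rows; each row shifts and turns the commanded pose from where the row before left it, along the tool's axes as they then stand; what a row does not reach is not made up. A row lasts 1/12 s, in which the tool goes at most 41.7 mm and 7.16 degrees, less where a joint would pass 70% of its speed; a pose out of reach is approached as far as the arm can. A call is refused whole if a number of a shift passes 41.7 or a number of a turn 0.125, either way. A call with a gripper value outside its range is refused whole. The fingers move at their own pace and stop on an object; "force" is the grip in N (left out, the last holds). Time passes only in rows, so rows that do not move let the fingers close. It gives the time, the measured TCP pose, the force and the opening at its end, in the units of the state.
- readout.get_obs(): the state, without advancing time (a new reading comes with each control period).
- viewer.snapshot(name): name is "scene" or "top" or "wrist"; returns the picture (480x640x3 uint8, red, green, blue); there is no depth.
- viewer.camera_model(name): a dict with "K" (3x3 intrinsics, pixels), "world_to_cam" (4x4, takes a point from world to camera coordinates); the wrist camera has in their place "tool_from_camera" (4x4, takes a point from camera to tool coordinates, whose origin is the TCP and whose axes are the flange's). Camera axes: x right, y down, z forward; pixel columns grow to the right and rows downward; lengths in mm; the calibration is good to about 2 mm. A picture is of the moment at which its call begins: read the wrist's pose just before it. camera_model takes no time and is no camera call.
- ticket.finish_job(): hands the job in, once; it reports no verdict.
The state is a dict: "t": time; "q": joint angles; "dq": joint speeds; "joint_efforts": joint torques, N m; "position": TCP position; "eef_rot": TCP orientation; "ft_force": force on the tool from outside, world axes, zero at the start; "ft_torque": the same for the moment, N m; "opening": finger opening in mm.
Only numpy, scipy, OpenCV 4.12 (cv2) and the standard library are available. Lean on these libraries where they do the work, as an engineer would, in place of code of your own. Each camera call takes 0.05 s, during which the arm holds its last target.

## Working session

There is one attempt and no reset: what is moved stays moved. The work goes in short steps, Python scripts to look and compute and a tool call to move; the robot and the scene stay as the last step left them, time stands still between calls to the robot, and variables do not carry over. Pictures are saved under pics/ and viewed, and the job is handed in when it is done.

Besides the shell and the picture viewer there is one more tool, called after "Request:" by a JSON object that holds its "api" and its "payload". move_arm: Moves the arm, as the interface text tells. Its arguments: {"type":"object","properties":{"steps":{"type":"array","items":{"type":"array"}},"force":{"type":"number"}},"required":["steps"]}

```bash
mkdir -p pics; ls; python3 - <<'E'
from station import readout, viewer
import cv2,numpy as np
o=readout.get_obs();print(o)
for n in("scene","top","wrist"):
    im=viewer.snapshot(n);cv2.imwrite(f"pics/{n}0.png",im[:,:,::-1])
    m=viewer.camera_model(n);print(n,{k:np.round(v,4).tolist() for k,v in m.items()})
E
```

```text
pics
{'t': 0.0, 'q': array([ 9.35585717e-01,  3.13437063e-01,  1.49842191e+00,  1.42405729e-05,
        1.33098647e+00, -2.23428090e-01]), 'dq': array([ 0.00165378, -0.00014016,  0.00058972,  0.00015998,  0.0009364 ,
        0.00024084]), 'joint_efforts': array([-4.93477619e-04, -4.02216411e+01, -2.52262813e+01,  6.94234064e-02,
        3.53467267e-02, -1.39332851e-04]), 'position': array([210.00420629, 480.90848128, 238.17339689]), 'eef_rot': array([-6.42162115e-01, -3.07471524e+00,  1.77994798e-03]), 'ft_force': array([-0.94480599,  0.11573458,  0.44215718]), 'ft_torque': array([-0.02969387,  0.0341858 ,  0.02593048]), 'opening': 88.30550940102715}
scene {'K': [[512.9783, 0.0, 311.2957], [0.0, 512.9783, 235.2596], [0.0, 0.0, 1.0]], 'world_to_cam': [[-0.1439, 0.9895, -0.0103, 60.8311], [0.525, 0.0675, -0.8485, -249.7877], [-0.8389, -0.1275, -0.5292, 1583.523], [0.0, 0.0, 0.0, 1.0]]}
top {'K': [[604.6005, 0.0, 330.7744], [0.0, 604.6005, 233.2957], [0.0, 0.0, 1.0]], 'world_to_cam': [[-0.0192, -0.9997, -0.0155, 50.2097], [-0.9993, 0.0197, -0.0321, 573.4905], [0.0324, 0.0149, -0.9994, 1415.9316], [0.0, 0.0, 0.0, 1.0]]}
wrist {'K': [[402.4428, 0.0, 317.7282], [0.0, 402.4428, 239.1534], [0.0, 0.0, 1.0]], 'tool_from_camera': [[-0.0001, -0.9486, -0.3165, 81.4024], [1.0, -0.0003, 0.0005, -0.6071], [-0.0006, -0.3165, 0.9486, -145.8027], [0.0, 0.0, 0.0, 1.0]]}
```

View pics/scene0.png

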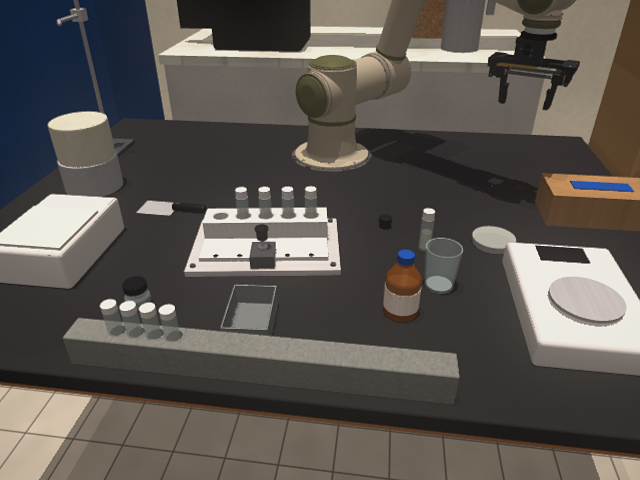

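View pics/top0.png

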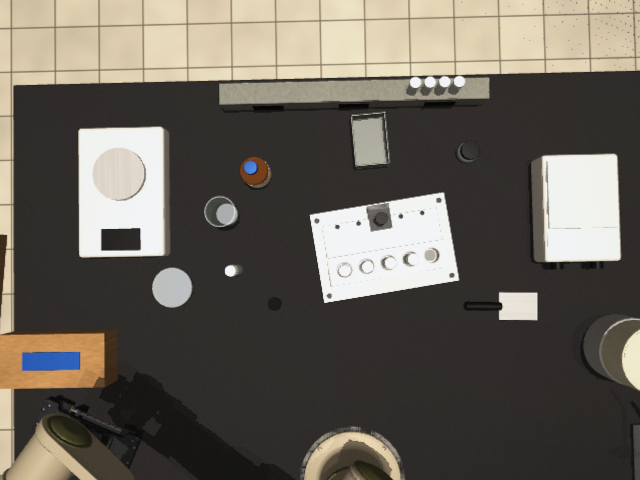

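View pics/wrist0.png

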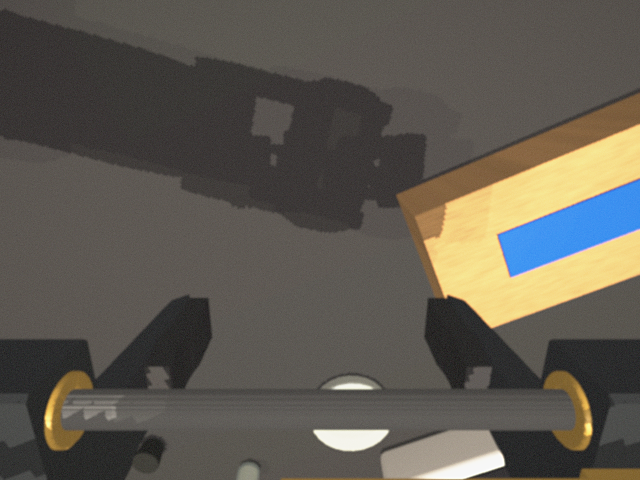

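The scene view shows the vial at about (427,213–250), with the rack's four vials at x = 241, 264, 287 and 311, so the left-most pocket (shuttle −y) is empty. In the top view the vial's cap is at (232,270), the empty pocket at about (432,255) and the knob at about (380,218). Next I'll do rough ray casts.

```bash
cat > h.py <<'E'
from station import readout, viewer
import cv2,numpy as np
from scipy.spatial.transform import Rotation as R
def tool():
    o=readout.get_obs();T=np.eye(4);T[:3,:3]=R.from_rotvec(o['eef_rot']).as_matrix();T[:3,3]=o['position'];return T,o
def w2c(n,T=None):
    m=viewer.camera_model(n)
    if n!='wrist':return m['K'],np.array(m['world_to_cam'])
    return m['K'],np.linalg.inv(T@m['tool_from_camera'])
def ray(K,W,uv):
    d=W[:3,:3].T@np.linalg.inv(K)@np.array([*uv,1.]);c=-W[:3,:3].T@W[:3,3];return c,d/np.linalg.norm(d)
def onz(K,W,uv,z):
    c,d=ray(K,W,uv);return c+d*(z-c[2])/d[2]
def tri(rs):
    A=np.zeros((3,3));b=np.zeros(3)
    for c,d in rs:
        P=np.eye(3)-np.outer(d,d);A+=P;b+=P@c
    p=np.linalg.solve(A,b);return p,[np.linalg.norm((np.eye(3)-np.outer(d,d))@(p-c)) for c,d in rs]
def proj(K,W,p):
    c=W[:3,:3]@p+W[:3,3];q=K@c;return q[:2]/q[2]
E
python3 - <<'E'
from h import *
T,o=tool();print(np.round(T,3))
Kt,Wt=w2c('top');Ks,Ws=w2c('scene')
print('vial cap top',onz(Kt,Wt,(232,270),94), tri([ray(Kt,Wt,(232,270)),ray(Ks,Ws,(429,211))]))
for uv in[(345,270),(367,266),(389,262),(410,259)]:print(onz(Kt,Wt,uv,129))
print('pocket',onz(Kt,Wt,(432,255),65)); print('knob',onz(Kt,Wt,(380,218),93), tri([ray(Kt,Wt,(380,218)),ray(Ks,Ws,(262,229))]))
t=cv2.imread('pics/top0.png');cv2.imwrite('pics/topz.png',cv2.resize(t[180:310,205:465],(780,390),interpolation=2))
E
```

```text
[[-9.16000e-01  4.00000e-01 -1.00000e-03  2.10043e+02]
 [ 4.00000e-01  9.16000e-01 -1.00000e-03  4.80964e+02]
 [ 0.00000e+00 -1.00000e-03 -1.00000e+00  2.38334e+02]
 [ 0.00000e+00  0.00000e+00  0.00000e+00  1.00000e+00]]
vial cap top [494.46381458 258.53875982  94.        ] (array([494.43859473, 261.02718174,  92.59594529]), [np.float64(2.201109389655342), np.float64(2.2011093896553713)])
[490.75415083   8.11213732 129.        ]
[498.46703763 -39.43756898 129.        ]
[506.17451227 -86.95390951 129.        ]
[ 511.76705432 -132.23807145  129.        ]
pocket [ 519.0365049 -189.3719714   65.       ]
knob [603.44967465 -72.08344585  93.        ] (array([603.85516884, -73.04284814,  88.33970008]), [np.float64(0.6608492025853014), np.float64(0.6608492025853148)])
```

View pics/topz.png

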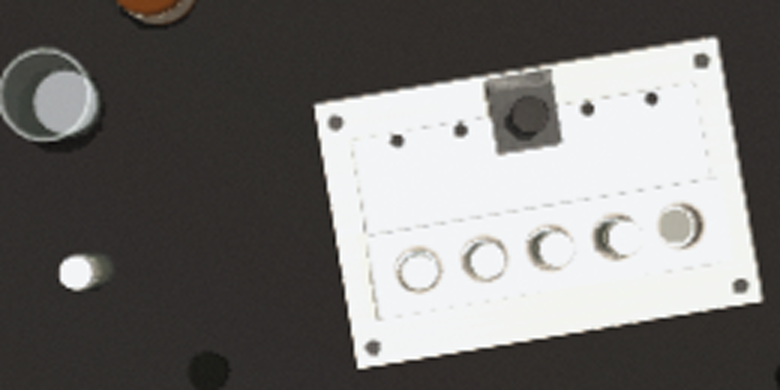

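The zoom confirms it: the empty pocket is at the right end, (432,256) in the full image. The rough positions fit the given heights and the 50/100 mm layout, with shuttle yaw about 0.155 rad. Next I'll move above the vial for a close look.

Request:
{"api": "move_arm", "payload": {"steps": [[[0,0,0],[-29,-7.4,3.2],-1],[[0,0,0],[-29,-7.4,3.2],-1],[[0,0,0],[-29,-7.4,3.2],-1],[[0,0,0],[-29,-7.4,3.2],-1],[[0,0,0],[-29,-7.4,3.2],-1],[[0,0,0],[-29,-7.4,3.2],-1],[[0,0,0],[-29,-7.4,3.2],-1],[[0,0,0],[-29,-7.4,3.2],-1],[[0,0,0],[-29,-7.4,3.2],-1],[[0,0,0],[-29,-7.4,3.2],-1],[[0,0,0],[-29,-7.4,3.2],-1],[[0,0,0],[-29,-7.4,3.2],-1]]}}

```text
t: 1.15
position: [494.5, 259.3, 200.0]
eef_rot: [-0.642, -3.075, 0.0]
ft_force: [-0.6, 0.5, 0.5]
opening: 88.2
```

Request:
{"api": "move_arm", "payload": {"steps": [[[0,0,0.1],[0,0,0],-1],[[0,0,0.1],[0,0,0],-1],[[0,0,0.1],[0,0,0],-1],[[0,0,0.1],[0,0,0],-1],[[0,0,0.1],[0,0,0],-1],[[0,0,0.1],[0,0,0],-1],[[0,0,0.1],[0,0,0],-1],[[0,0,0.1],[0,0,0],-1],[[0,0,0.1],[0,0,0],-1],[[0,0,0.1],[0,0,0],-1],[[0,0,0],[0,0,0],-1],[[0,0,0],[0,0,0],-1]]}}

```text
t: 2.15
position: [493.4, 260.4, 200.1]
eef_rot: [-2.034, -2.394, 0.001]
ft_force: [-0.5, -0.1, -0.3]
opening: 88.7
```

```bash
python3 - <<'E'
from h import *
T,o=tool();print(np.round(T,3),o['t'],o['q'])
np.save('T1.npy',T);im=viewer.snapshot('wrist');cv2.imwrite('pics/w1.png',im[:,:,::-1])
E
```

```text
[[-1.61000e-01  9.87000e-01 -0.00000e+00  4.93431e+02]
 [ 9.87000e-01  1.61000e-01 -0.00000e+00  2.60418e+02]
 [-0.00000e+00 -0.00000e+00 -1.00000e+00  2.00128e+02]
 [ 0.00000e+00  0.00000e+00  0.00000e+00  1.00000e+00]] 2.15 [ 2.75629661e-01  4.16454427e-01  1.45422648e+00 -2.42536456e-06
  1.27132754e+00  1.13669091e-01]
```

View pics/w1.png

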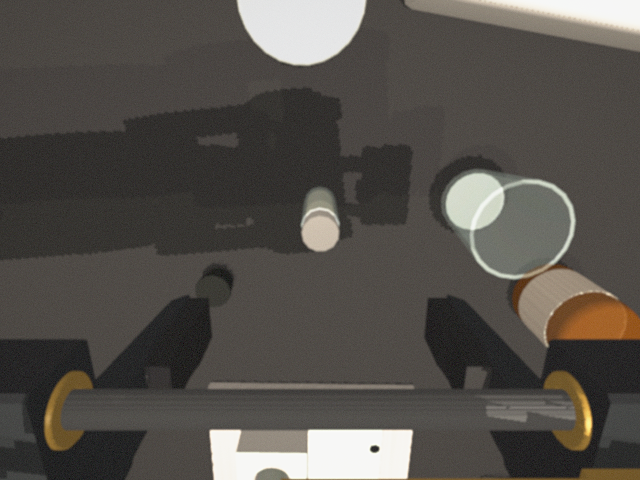

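The wrist view shows the vial's cap centred near (320,232), with its base toward (320,195). The beaker is at (500,220), clear of the jaws. I'll segment the cap, descend 55 mm and take a second view.

Request:
{"api": "move_arm", "payload": {"steps": [[[0,0,0],[0,0,20],-1],[[0,0,0],[0,0,20],-1],[[0,0,0],[0,0,15],-1],[[0,0,0],[0,0,0],-1],[[0,0,0],[0,0,0],-1]]}}

```text
t: 2.62
position: [493.4, 260.4, 145.3]
eef_rot: [-2.036, -2.392, 0.001]
ft_force: [0.4, -0.5, 0.5]
opening: 88.2
```

```bash
cat >> h.py <<'E'
def cap(im,roi,thr=150):
    x0,y0,x1,y1=roi
    m=np.zeros(im.shape[:2],np.uint8);m[y0:y1,x0:x1]=(im[y0:y1,x0:x1].min(2)>thr)*255
    m=cv2.morphologyEx(m,cv2.MORPH_OPEN,np.ones((3,3)))
    cs,_=cv2.findContours(m,cv2.RETR_EXTERNAL,cv2.CHAIN_APPROX_NONE)
    return [(cv2.contourArea(c),cv2.fitEllipse(cv2.convexHull(c))) for c in sorted(cs,key=cv2.contourArea)[::-1] if cv2.contourArea(c)>60]
E
python3 - <<'E'
from h import *
T,o=tool();print(np.round(T[:3,3],2))
np.save('T2.npy',T);im=viewer.snapshot('wrist')[:,:,::-1];cv2.imwrite('pics/w2.png',im)
print(cap(cv2.imread('pics/w1.png'),(280,150,360,280)))
print(cap(im,(250,150,400,330)))
i1=cv2.imread('pics/w1.png');print(i1[232,320],i1[205,320],i1[215:255:3,320])
c=np.hstack([cv2.resize(i1[160:280,260:380],(400,400)),cv2.resize(im[160:320,240:400],(400,400))]);cv2.imwrite('pics/w12.png',c)
E
```

```text
[493.42 260.4  145.26]
[(926.5, ((319.6414489746094, 232.6952667236328), (34.29667282104492, 36.53184509277344), 107.13622283935547)), (78.0, ((319.6404724121094, 213.140869140625), (12.497632026672363, 26.932958602905273), 90.56685638427734))]
[(1423.5, ((320.5124816894531, 264.066650390625), (42.060089111328125, 44.810203552246094), 91.32275390625)), (123.5, ((319.7597351074219, 239.81472778320312), (18.316570281982422, 34.577327728271484), 87.98823547363281))]
[173 189 204] [124 143 145] [[143 158 173]
 [179 196 211]
 [177 194 207]
 [177 193 207]
 [177 193 207]
 [174 192 205]
 [177 193 207]
 [176 194 207]
 [177 195 206]
 [174 190 202]
 [177 191 206]
 [175 189 204]
 [115 124 135]
 [ 66  73  75]]
```

View pics/w12.png

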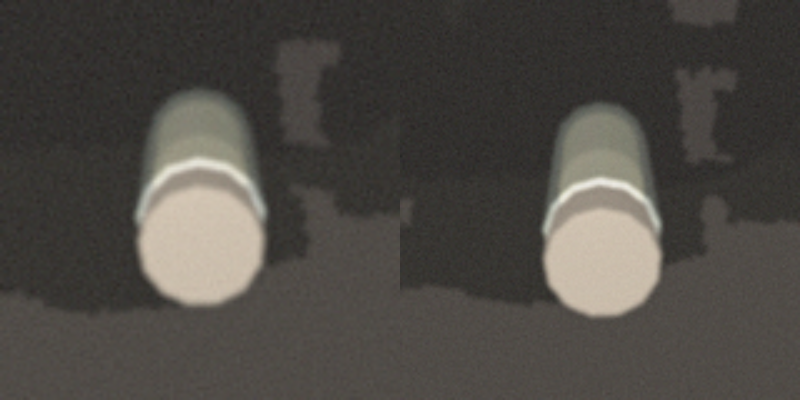

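Both crops show the cap's top disc cleanly, centred at (319.6,232.7) and (320.5,264.1). I'll triangulate from those.

```bash
python3 - <<'E'
from h import *
T1,T2=np.load('T1.npy'),np.load('T2.npy')
K,W1=w2c('wrist',T1);_,W2=w2c('wrist',T2);Kt,Wt=w2c('top')
r=[ray(K,W1,(319.64,232.7)),ray(K,W2,(320.3,264.07))]
e=cap(cv2.imread('pics/top0.png'),(222,258,250,282),200);print(e)
rt=ray(Kt,Wt,e[0][1][0])
print(tri(r),tri(r+[rt]))
for k,(c,uv) in enumerate([(W1,(319.64,232.7)),(W2,(320.3,264.07))]):
    p=onz(K,c,uv,94);print(p, T2[:3,:3].T@(p-T2[:3,3]))
E
```

```text
[(71.0, ((229.61610412597656, 270.6161193847656), (9.939390182495117, 10.310293197631836), 45.0))]
(array([494.9734161 , 262.79343047,  94.5064998 ]), [np.float64(0.031051244094536936), np.float64(0.031051244094620283)]) (array([494.31081244, 263.51281931,  96.76547237]), [np.float64(0.5057480820759471), np.float64(0.5634853002573842), np.float64(1.0524623818351346)])
[494.97098565 262.63089071  94.        ] [ 1.96028244  1.94225223 51.25373887]
[495.03976183 262.59743184  94.        ] [ 1.91625776  2.00479407 51.25368213]
```

The two views put the cap top at z 94.5 mm (94 expected) and the vial at (495, 262.7). I'll descend to grip at 60 mm height and close gently.

Request:
{"api": "move_arm", "payload": {"steps": [[[0,0,0],[1.9,1.9,0],-1],[[0,0,0],[0,0,20],-1],[[0,0,0],[0,0,20],-1],[[0,0,0],[0,0,20],-1],[[0,0,0],[0,0,20],-1],[[0,0,0],[0,0,14],-1],[[0,0,0],[0,0,10],-1],[[0,0,0],[0,0,0],-1],[[0,0,0],[0,0,0],-1]]}}

```text
t: 3.42
position: [495.6, 262.8, 42.0]
eef_rot: [2.037, 2.391, 0.001]
ft_force: [1.3, 0.6, 0.0]
opening: 88.1
```

Request:
{"api": "move_arm", "payload": {"steps": [[[0,0,0],[0,0,0],-0.2],[[0,0,0],[0,0,0],0.0],[[0,0,0],[0,0,0],0.2],[[0,0,0],[0,0,0],0.3],[[0,0,0],[0,0,0],0.4],[[0,0,0],[0,0,0],0.5],[[0,0,0],[0,0,0],0.6],[[0,0,0],[0,0,0],0.8],[[0,0,0],[0,0,0],1],[[0,0,0],[0,0,0],1],[[0,0,0],[0,0,0],1],[[0,0,0],[0,0,0],1]], "force": 10}}

```text
t: 4.42
position: [495.0, 262.6, 41.3]
eef_rot: [-2.038, -2.391, 0.0]
ft_force: [-0.4, 0.6, 0.1]
opening: 26.8
```

It's gripped: opening 26.8 mm against the 27 mm glass. I'll lift it and carry it high, to a point just beyond the empty pocket, so the camera can see the pocket past the held vial.

Request:
{"api": "move_arm", "payload": {"steps": [[[0,0,0],[0,0,-6],1],[[0,0,0],[0,0,-12],1],[[0,0,0],[0,0,-18],1],[[0,0,0],[0,0,-20],1],[[0,0,0],[0,0,-20],1],[[0,0,0],[0,0,-20],1],[[0,0,0],[0,0,-20],1],[[0,0,0],[0,0,-18],1],[[0,0,0],[0,0,-10],1],[[0,0,0],[0,0,-6],1],[[0,0,0],[0,0,0],1],[[0,0,0],[0,0,0],1]]}}

```text
t: 5.42
position: [494.8, 262.5, 190.8]
eef_rot: [-2.038, -2.39, 0.001]
ft_force: [-0.1, 0.3, -1.5]
opening: 26.9
```

Request:
{"api": "move_arm", "payload": {"steps": [[[0,0,0],[-6,-0.6,0],1],[[0,0,0],[-12,-1.2,0],1],[[0,0,0],[-18,-1.7,0],1],[[0,0,0],[-24,-2.3,0],1],[[0,0,0],[-25,-2.5,0],1],[[0,0,0],[-25,-2.5,0],1],[[0,0,0],[-25,-2.5,0],1],[[0,0,0],[-25,-2.5,0],1],[[0,0,0],[-25,-2.5,0],1],[[0,0,0],[-25,-2.5,0],1],[[0,0,0],[-25,-2.5,0],1],[[0,0,0],[-25,-2.5,0],1]]}}

```text
t: 6.42
position: [510.1, -0.2, 190.8]
eef_rot: [-2.038, -2.39, 0.001]
ft_force: [0.8, 0.3, 0.4]
opening: 26.3
```

Request:
{"api": "move_arm", "payload": {"steps": [[[0,0,0],[-25,-2.5,0],1],[[0,0,0],[-25,-2.5,0],1],[[0,0,0],[-25,-2.5,0],1],[[0,0,0],[-25,-2.5,0],1],[[0,0,0],[-25,-2.5,0],1],[[0,0,0],[-25,-2.4,0],1],[[0,0,0],[-25,-2.4,0],1],[[0,0,0],[-25,-2.4,0],1],[[0,0,0],[-18,-1.7,0],1],[[0,0,0],[-10,-1,0],1],[[0,0,0],[0,0,0],1],[[0,0,0],[0,0,0],1]]}}

```text
t: 7.42
position: [524.3, -226.7, 190.9]
eef_rot: [-2.038, -2.389, -0.0]
ft_force: [0.7, 0.9, -0.9]
opening: 26.4
```

```bash
python3 - <<'E'
from h import *
T,o=tool();print(np.round(T,3),o['t'],o['q'],o['opening'])
np.save('T3.npy',T);im=viewer.snapshot('wrist');cv2.imwrite('pics/w3.png',im[:,:,::-1])
E
```

```text
[[-1.58000e-01  9.87000e-01 -1.00000e-03  5.24289e+02]
 [ 9.87000e-01  1.58000e-01  1.00000e-03 -2.26735e+02]
 [ 1.00000e-03 -1.00000e-03 -1.00000e+00  1.90870e+02]
 [ 0.00000e+00  0.00000e+00  0.00000e+00  1.00000e+00]] 7.4167 [-6.13300115e-01  4.53516337e-01  1.42370099e+00  2.17764279e-04
  1.26548173e+00 -7.71685252e-01] 26.419401903658137
```

View pics/w3.png

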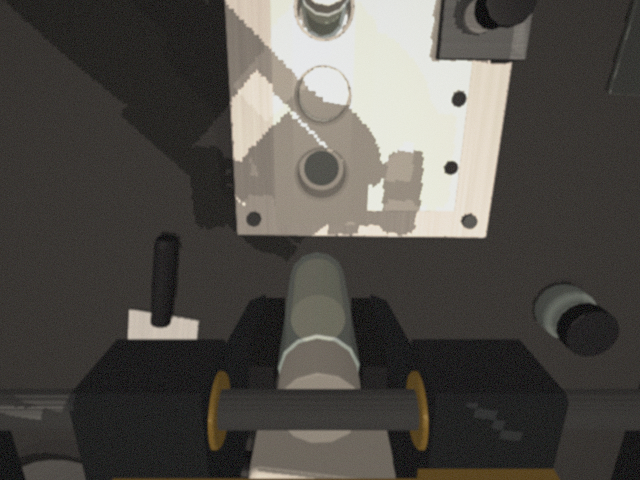

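The empty pocket shows at about (321,171), with its neighbour's cap at (323,93). The held vial is at (318,250–440), upright. I'll take a second view from 25 mm further in −y and higher up.

Request:
{"api": "move_arm", "payload": {"steps": [[[0,0,0],[-10,-10,-5],1],[[0,0,0],[-20,-20,-10],1],[[0,0,0],[-15,-15,-10],1],[[0,0,0],[0,0,0],1],[[0,0,0],[0,0,0],1],[[0,0,0],[0,0,0],1]]}}

```text
t: 7.97
position: [487.7, -277.1, 216.0]
eef_rot: [-2.036, -2.391, -0.001]
ft_force: [0.2, 0.4, -0.7]
opening: 26.5
```

```bash
python3 - <<'E'
from h import *
T,o=tool();print(np.round(T,3)[:3,3])
np.save('T4.npy',T);im=viewer.snapshot('wrist')[:,:,::-1];cv2.imwrite('pics/w4.png',im)
K,W3=w2c('wrist',np.load('T3.npy'));_,W4=w2c('wrist',T)
p=onz(K,W3,(321,170),65);print(p);u=proj(K,W4,p).astype(int);print(u)
a=cv2.imread('pics/w3.png')[130:210,281:361];b=im[u[1]-40:u[1]+40,u[0]-40:u[0]+40]
cv2.imwrite('pics/w34.png',np.hstack([cv2.resize(x,(400,400),interpolation=cv2.INTER_CUBIC) for x in(a,b)]))
E
```

```text
[ 487.729 -277.134  216.003]
[ 520.73367284 -186.73023448   65.        ]
[384 101]
```

View pics/w34.png

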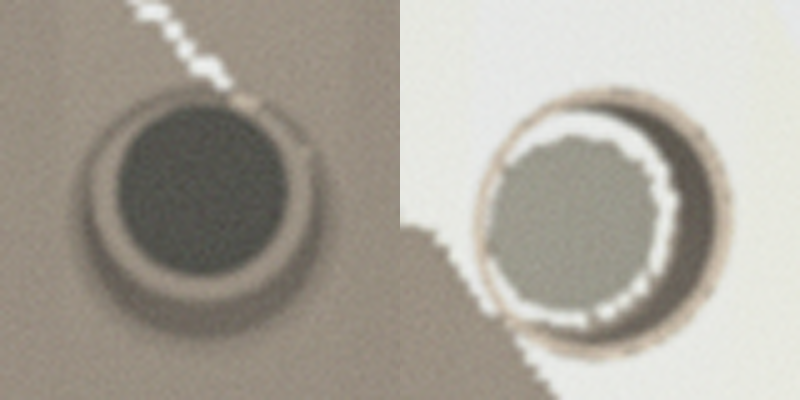

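View pics/w4.png

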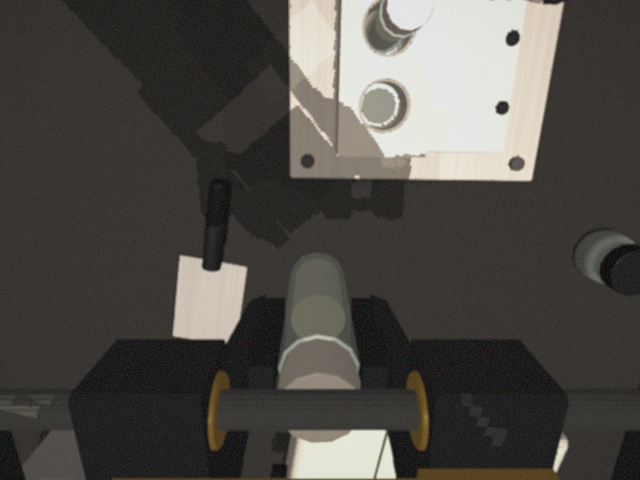

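The mouth's outer rim is clear in both crops, centred at about (320.8,172.6) and (384.8,105.7). I'll triangulate it and check where the held vial sits in the tool frame.

```bash
python3 - <<'E'
from h import *
T3,T4=np.load('T3.npy'),np.load('T4.npy')
K,W3=w2c('wrist',T3);_,W4=w2c('wrist',T4)
r=[ray(K,W3,(320.8,172.6)),ray(K,W4,(384.8,105.7))]
print('tri',tri(r));
for W,uv in((W3,(320.8,172.6)),(W4,(384.8,105.7))):
    p=onz(K,W,uv,65);print(p,'tool delta',T4[:3,:3].T@(p-T4[:3,3]))
C=np.linalg.inv(np.array(viewer.camera_model('wrist')['tool_from_camera']))
for z in(-53,41): print(z,proj(K,C,np.array([0,0,z])), 'per mm y',proj(K,C,np.array([0,1,z])))
im=cv2.imread('pics/w3.png')
cv2.imwrite('pics/v3.png',cv2.resize(im[240:460,220:420],(545,600),interpolation=cv2.INTER_CUBIC))
# shuttle yaw from caps in top view
t=cv2.imread('pics/top0.png')
E
```

```text
tri (array([ 521.47406495, -189.07096595,   63.70028661]), [np.float64(0.6730086614590788), np.float64(0.6730086614592269)])
[ 520.88028268 -188.47699219   65.        ] tool delta [ 82.13364566  46.87057538 151.0572088 ]
[ 521.83238124 -189.48178418   65.        ] tool delta [ 80.99003072  47.65047447 151.05625815]
-53 [315.53780714 408.57614595] per mm y [319.07504185 408.57508016]
41 [316.44634688 275.22009875] per mm y [318.42926095 275.21965781]
```

View pics/v3.png

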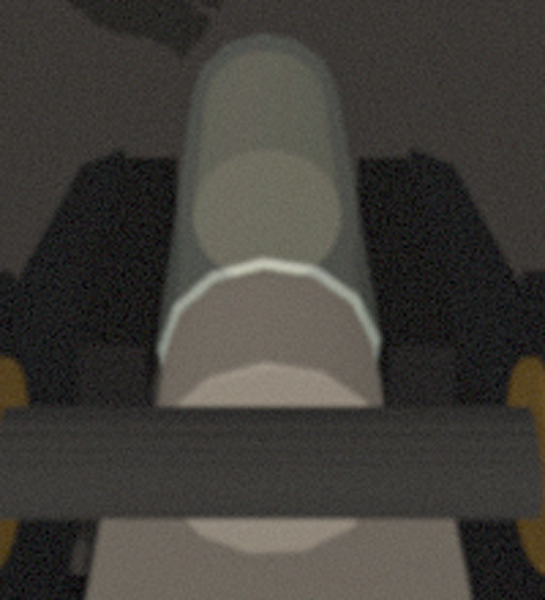

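The pocket mouth triangulates to z 63.7 mm (65 expected) at about (521, −189). The held vial's centreline reads about 0.9 mm off in tool y, which is camera bias, so I'll subtract it. I'll move over the pocket and stop with the vial's underside about 10 mm above the mouth to look.

Request:
{"api": "move_arm", "payload": {"steps": [[[0,0,0],[10,6,0],1],[[0,0,0],[20,11,0],1],[[0,0,0],[22,12.3,0],1],[[0,0,0],[20,11,0],1],[[0,0,0],[10,6,0],1],[[0,0,0],[0,0,10],1],[[0,0,0],[0,0,20],1],[[0,0,0],[0,0,25],1],[[0,0,0],[0,0,25],1],[[0,0,0],[0,0,15],1],[[0,0,0],[0,0,4],1],[[0,0,0],[0,0,0],1]]}}

```text
t: 9.02
position: [519.6, -190.3, 116.0]
eef_rot: [-2.037, -2.389, 0.001]
ft_force: [0.5, 0.1, -1.5]
opening: 26.5
```

```bash
python3 - <<'E'
from h import *
T,o=tool();print(np.round(T,3)[:3,3],o['ft_force'],o['opening'])
np.save('T5.npy',T)
im=viewer.snapshot('wrist')[:,:,::-1];s=viewer.snapshot('scene')[:,:,::-1]
cv2.imwrite('pics/w5.png',im);cv2.imwrite('pics/s5.png',s)
a=cv2.resize(im[150:450,170:470],(400,400));b=cv2.resize(s[140:300,180:340],(400,400),interpolation=cv2.INTER_CUBIC)
cv2.imwrite('pics/c5.png',np.hstack([a,b]))
E
```

```text
[ 519.559 -190.282  116.006] [ 0.45041243  0.07629816 -1.45404655] 26.543737525142497
```

View pics/c5.png

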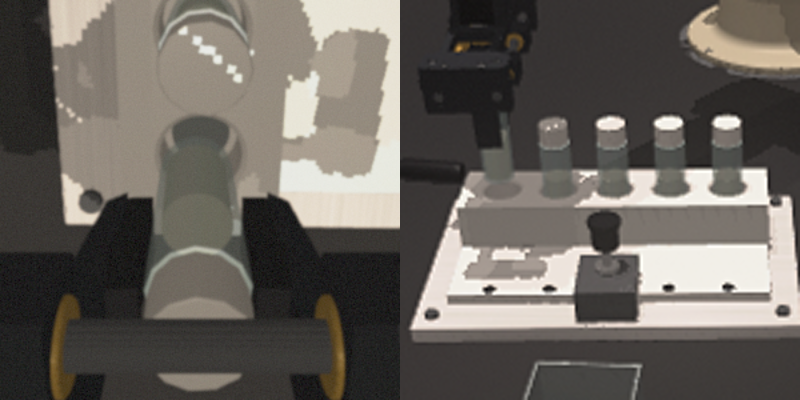

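```bash
python3 - <<'E'
from h import *
s=cv2.imread('pics/s5.png')
cv2.imwrite('pics/z5.png',cv2.resize(s[170:240,195:275],(800,700)[:2] if 0 else (680,595),interpolation=cv2.INTER_CUBIC))
im=cv2.imread('pics/w5.png');cv2.imwrite('pics/zw5.png',cv2.resize(im[190:370,250:390],(466,600),interpolation=cv2.INTER_CUBIC))
K,W=w2c('wrist',np.load('T5.npy'));Ks,Ws=w2c('scene')
T=np.load('T5.npy')
C=np.linalg.inv(np.array(viewer.camera_model('wrist')['tool_from_camera']))
for x,y,z in((18.5,0,51),(0,18.5,51),(0,-18.5,51),(0,0,51),(0,0,41),(13.5,0,41)):
    print((x,y,z),proj(K,C,np.array([x,y,z])),'scene',proj(Ks,Ws,(T@[x,y,z,1])[:3]))
E
```

```text
(18.5, 0, 51) [316.45653447 234.24184356] scene [228.19566312 214.78362086]
(0, 18.5, 51) [351.54094257 267.61908118] scene [218.69016743 219.13297038]
(0, -18.5, 51) [281.44885023 267.63439857] scene [220.97250887 210.83779242]
(0, 0, 51) [316.49561932 267.62673972] scene [219.84706497 214.92822223]
(0, 0, 41) [316.44371964 275.22473699] scene [219.36501482 210.99391263]
(13.5, 0, 41) [316.41294869 250.05640038] scene [225.48598607 210.88817086]
```

View pics/z5.png

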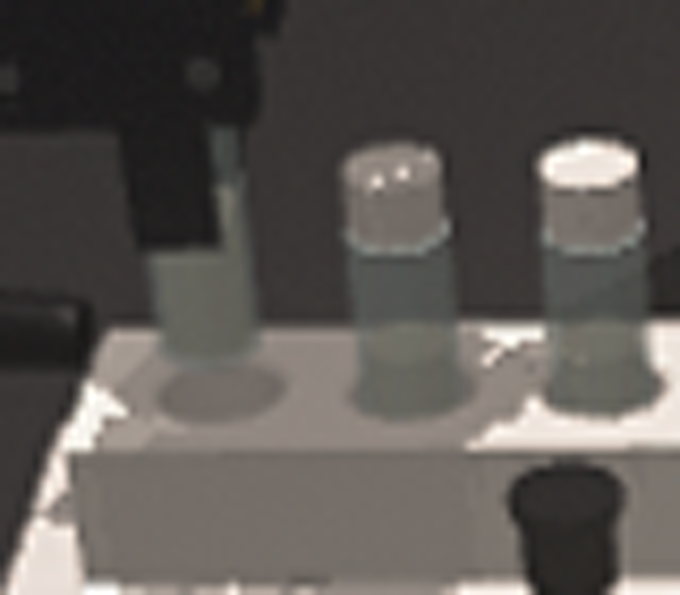

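View pics/zw5.png

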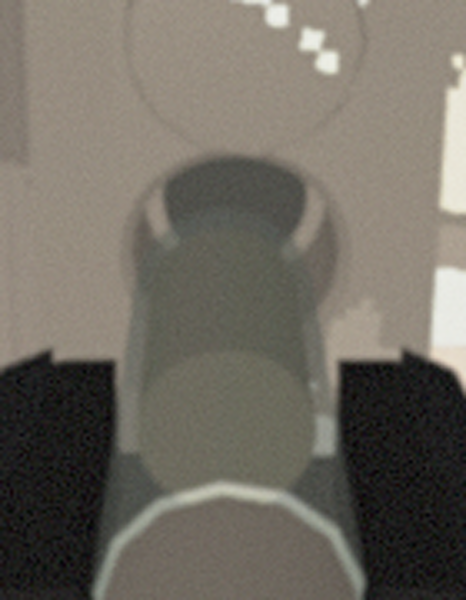

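```bash
python3 - <<'E'
import cv2,numpy as np
s=cv2.imread('pics/s5.png')[190:226,205:240].astype(float)
s=np.clip((s-60)*2.2,0,255).astype(np.uint8)
w=cv2.imread('pics/w5.png')[225:325,280:360].astype(float)
w=np.clip((w-40)*2.2,0,255).astype(np.uint8)
cv2.imwrite('pics/e5.png',np.hstack([cv2.resize(s,(400,411),interpolation=cv2.INTER_NEAREST),cv2.resize(w,(329,411),interpolation=cv2.INTER_CUBIC)]))
E
```

```text
(no output)
```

View pics/e5.png

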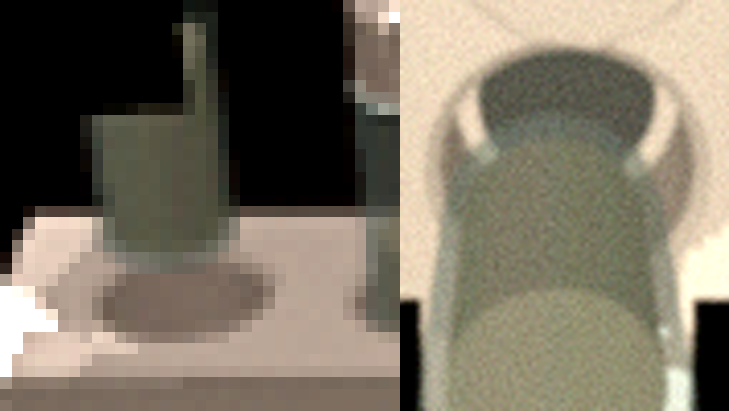

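In the enhanced crops the vial's underside is slightly short of the pocket centre: +1 to 2 mm in tool x and about +1 mm in tool y, with both views agreeing on the sign. I'll correct by (+1.5, +1) and lower slowly, watching the force.

Request:
{"api": "move_arm", "payload": {"steps": [[[0,0,0],[1.5,1,0],1],[[0,0,0],[0,0,2],1],[[0,0,0],[0,0,3],1],[[0,0,0],[0,0,3],1],[[0,0,0],[0,0,2],1],[[0,0,0],[0,0,2],1],[[0,0,0],[0,0,2],1],[[0,0,0],[0,0,0],1]]}}

```text
t: 9.78
position: [520.8, -188.4, 102.9]
eef_rot: [-2.038, -2.39, 0.0]
ft_force: [-1.2, -0.6, -0.3]
opening: 26.7
```

```bash
python3 - <<'E'
from h import *
T,o=tool();print(np.round(T,3)[:3,3],o['ft_force'],o['ft_torque'],o['opening'])
im=viewer.snapshot('wrist')[:,:,::-1];s=viewer.snapshot('scene')[:,:,::-1]
w=np.clip((im[215:325,270:370].astype(float)-40)*2.2,0,255).astype(np.uint8)
s=np.clip((s[185:230,200:245].astype(float)-60)*2.2,0,255).astype(np.uint8)
cv2.imwrite('pics/e6.png',np.hstack([cv2.resize(s,(400,400),interpolation=cv2.INTER_NEAREST),cv2.resize(w,(364,400),interpolation=cv2.INTER_CUBIC)]))
E
```

```text
[ 520.779 -188.4    102.866] [-1.19239356 -0.57007159 -0.33649973] [-0.01211536 -0.01676671  0.02074865] 26.689424646413784
```

View pics/e6.png

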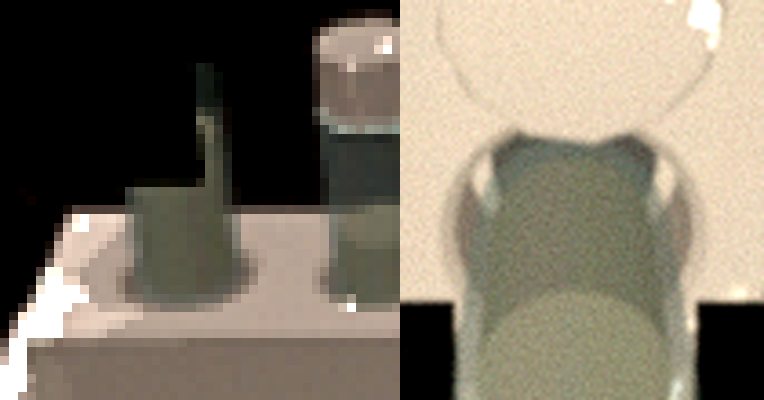

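The vial has entered the mouth, centred, with negligible force. I'll continue down in small steps.

Request:
{"api": "move_arm", "payload": {"steps": [[[0,0,0],[0,0,2],1],[[0,0,0],[0,0,2],1],[[0,0,0],[0,0,2],1],[[0,0,0],[0,0,2],1],[[0,0,0],[0,0,2],1],[[0,0,0],[0,0,2],1],[[0,0,0],[0,0,2],1],[[0,0,0],[0,0,2],1],[[0,0,0],[0,0,2],1],[[0,0,0],[0,0,2],1],[[0,0,0],[0,0,0],1]]}}

```text
t: 10.8
position: [520.8, -188.4, 82.9]
eef_rot: [-2.038, -2.39, 0.0]
ft_force: [-0.0, -1.0, -0.6]
opening: 26.7
```

Request:
{"api": "move_arm", "payload": {"steps": [[[0,0,0],[0,0,1],1],[[0,0,0],[0,0,1],1],[[0,0,0],[0,0,1],1],[[0,0,0],[0,0,1],1],[[0,0,0],[0,0,1],1],[[0,0,0],[0,0,0],1],[[0,0,0],[0,0,0],1]]}}

```text
t: 11.38
position: [520.9, -188.5, 78.3]
eef_rot: [-2.038, -2.391, 0.0]
ft_force: [0.7, -0.4, -0.4]
opening: 26.1
```

Request:
{"api": "move_arm", "payload": {"steps": [[[0,0,0],[0,0,0.5],1],[[0,0,0],[0,0,0.5],1],[[0,0,0],[0,0,0.5],1],[[0,0,0],[0,0,0.5],1],[[0,0,0],[0,0,0],1],[[0,0,0],[0,0,0],1]]}}

```text
t: 11.88
position: [520.9, -188.5, 76.3]
eef_rot: [-2.038, -2.391, 0.0]
ft_force: [0.0, 0.0, -1.2]
opening: 26.4
```

Request:
{"api": "move_arm", "payload": {"steps": [[[0,0,0],[0,0,0.3],1],[[0,0,0],[0,0,0.3],1],[[0,0,0],[0,0,0.2],1],[[0,0,0],[0,0,0],1],[[0,0,0],[0,0,0],1]]}}

```text
t: 12.3
position: [521.1, -188.7, 76.2]
eef_rot: [2.037, 2.39, -0.0]
ft_force: [-2.3, 0.3, 6.6]
opening: 26.9
```

The force reads 6.6 N at the expected height, so the vial is on the pocket floor. I'll release it and retreat.

Request:
{"api": "move_arm", "payload": {"steps": [[[0,0,0],[0,0,-0.5],0.4],[[0,0,0],[0,0,0],0.3],[[0,0,0],[0,0,0],0.2],[[0,0,0],[0,0,0],0.1],[[0,0,0],[0,0,0],0],[[0,0,0],[0,0,0],-0.2],[[0,0,0],[0,0,0],-0.4],[[0,0,0],[0,0,0],-0.4]]}}

```text
t: 12.97
position: [520.9, -188.5, 76.0]
eef_rot: [-2.038, -2.391, 0.0]
ft_force: [0.3, 0.3, -0.4]
opening: 60.8
```

Request:
{"api": "move_arm", "payload": {"steps": [[[0,0,0],[0,0,-5],-0.4],[[0,0,0],[0,0,-12],-0.4],[[0,0,0],[0,0,-20],-0.4],[[0,0,0],[0,0,-25],-0.4],[[0,0,0],[0,0,-25],-0.4],[[0,0,0],[0,0,-20],-0.4],[[0,0,0],[0,0,-10],-0.4],[[0,0,0],[0,0,-5],-0.4],[[0,0,0],[0,0,0],-0.4]]}}

```text
t: 13.72
position: [521.1, -188.5, 198.4]
eef_rot: [2.037, 2.39, 0.0]
ft_force: [0.1, 0.5, -0.2]
opening: 61.7
```

```bash
python3 - <<'E'
from h import *
T,o=tool();print(np.round(T,3),o['t'],o['opening'],o['q'])
im=viewer.snapshot('wrist')[:,:,::-1];s=viewer.snapshot('scene')[:,:,::-1]
cv2.imwrite('pics/s7.png',s)
cv2.imwrite('pics/e7.png',np.hstack([cv2.resize(s[160:280,180:340],(400,300),interpolation=cv2.INTER_CUBIC),cv2.resize(im,(400,300))]))
E
```

```text
[[-1.58000e-01  9.87000e-01  1.00000e-03  5.21056e+02]
 [ 9.87000e-01  1.58000e-01 -0.00000e+00 -1.88518e+02]
 [-1.00000e-03  1.00000e-03 -1.00000e+00  1.98429e+02]
 [ 0.00000e+00  0.00000e+00  0.00000e+00  1.00000e+00]] 13.7167 61.72204655154695 [-5.58610240e-01  4.09097064e-01  1.46972873e+00  9.10506112e-06
  1.26190189e+00 -7.17648706e-01]
```

View pics/e7.png

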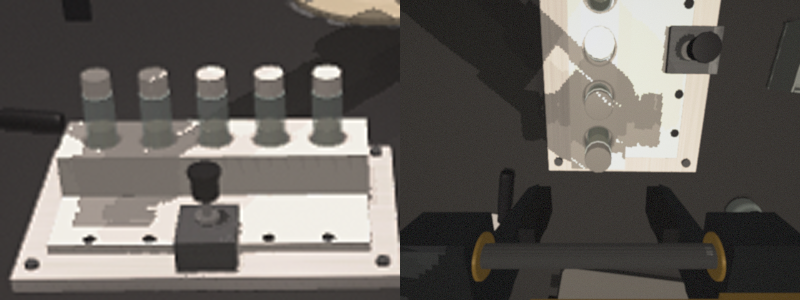

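All five vials now stand level in the rack, the loaded one included (far left in the scene view), and the knob shows in the wrist view at about (488,75). I'll move over the knob and turn 90°, so the jaws run along the row and the gripper's body stays off the vials.

Request:
{"api": "move_arm", "payload": {"steps": [[[0,0,0],[8,8,0],-0.4],[[0,0,0],[16,16,0],-0.4],[[0,0,0],[20,20,0],-0.4],[[0,0,0],[20,20,0],-0.4],[[0,0,0],[20,20,0],-0.4],[[0,0,0],[12,11,0],-0.4],[[0,0,0],[6,5,0],-0.4],[[0,0,0.1],[0,0,0],-0.4],[[0,0,0.121],[0,0,0],-0.4],[[0,0,0.121],[0,0,0],-0.4],[[0,0,0.121],[0,0,0],-0.4],[[0,0,0.121],[0,0,0],-0.4]]}}

```text
t: 14.82
position: [603.2, -71.9, 197.2]
eef_rot: [-2.645, -1.694, 0.001]
ft_force: [0.6, -0.6, -0.1]
opening: 61.5
```

Request:
{"api": "move_arm", "payload": {"steps": [[[0,0,0.121],[0,0,0],-0.4],[[0,0,0.121],[0,0,0],-0.4],[[0,0,0.121],[0,0,0],-0.4],[[0,0,0.121],[0,0,0],-0.4],[[0,0,0.121],[0,0,0],-0.4],[[0,0,0.121],[0,0,0],-0.4],[[0,0,0.121],[0,0,0],-0.4],[[0,0,0.121],[0,0,0],-0.4],[[0,0,0],[0,0,0],-0.4],[[0,0,0],[0,0,0],-0.4]]}}

```text
t: 15.65
position: [603.3, -72.0, 197.5]
eef_rot: [-3.128, -0.284, 0.001]
ft_force: [0.2, 0.3, 0.5]
opening: 62.0
```

```bash
python3 - <<'E'
from h import *
T,o=tool();print(np.round(T,3),o['t'],o['opening'],o['q'])
np.save('T8.npy',T)
im=viewer.snapshot('wrist')[:,:,::-1];cv2.imwrite('pics/w8.png',im)
E
```

```text
[[ 9.84000e-01  1.80000e-01 -1.00000e-03  6.03313e+02]
 [ 1.80000e-01 -9.84000e-01  0.00000e+00 -7.19700e+01]
 [-1.00000e-03 -0.00000e+00 -1.00000e+00  1.97514e+02]
 [ 0.00000e+00  0.00000e+00  0.00000e+00  1.00000e+00]] 15.65 62.01005658481214 [-3.11310702e-01  5.27087589e-01  1.29134611e+00 -5.05101725e-05
  1.32408841e+00  1.07835925e+00]
```

View pics/w8.png

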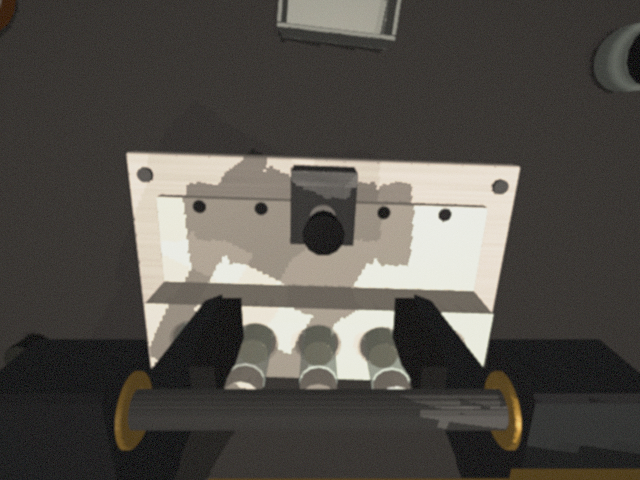

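The knob's top disc is at about (323,232), over the dark bracket. I'll descend 55 mm for a second view.

Request:
{"api": "move_arm", "payload": {"steps": [[[0,0,0],[0,0,15],-0.4],[[0,0,0],[0,0,20],-0.4],[[0,0,0],[0,0,15],-0.4],[[0,0,0],[0,0,5],-0.4],[[0,0,0],[0,0,0],-0.4],[[0,0,0],[0,0,0],-0.4]]}}

```text
t: 16.2
position: [603.8, -72.0, 143.6]
eef_rot: [3.129, 0.281, 0.001]
ft_force: [-0.6, 0.0, -0.7]
opening: 61.5
```

```bash
python3 - <<'E'
from h import *
T,o=tool();print(np.round(T[:3,3],2))
np.save('T9.npy',T)
im=viewer.snapshot('wrist')[:,:,::-1];cv2.imwrite('pics/w9.png',im)
a=cv2.imread('pics/w8.png')[190:270,283:363]
K,W=w2c('wrist',T);u=proj(K,W,onz(*w2c('wrist',np.load('T8.npy')),(323,232),93)).astype(int);print(u)
b=im[u[1]-50:u[1]+50,u[0]-50:u[0]+50]
cv2.imwrite('pics/e9.png',np.hstack([cv2.resize(np.clip(x.astype(float)*4,0,255).astype(np.uint8),(400,400),interpolation=cv2.INTER_CUBIC) for x in(a,b)]))
E
```

```text
[603.79 -72.02 143.64]
[323 263]
```

View pics/e9.png

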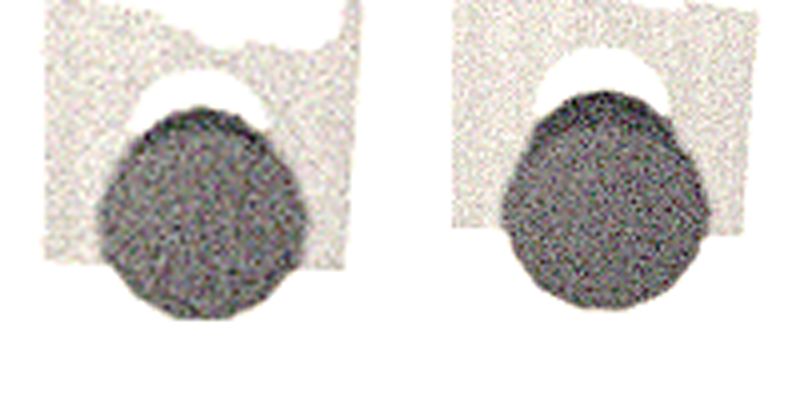

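The disc centres are about (323.2,233.7) and (324.5,265.5).

```bash
python3 - <<'E'
from h import *
T8,T9=np.load('T8.npy'),np.load('T9.npy')
K,W8=w2c('wrist',T8);_,W9=w2c('wrist',T9);Kt,Wt=w2c('top')
print(tri([ray(K,W8,(323.2,233.7)),ray(K,W9,(324.5,265.5))]),tri([ray(K,W8,(323.2,233.7)),ray(K,W9,(324.5,265.5)),ray(Kt,Wt,(380.3,218.2))]))
for W,uv in((W8,(323.2,233.7)),(W9,(324.5,265.5))):
    p=onz(K,W,uv,93);print(p,T9[:3,:3].T@(p-T9[:3,3]))
print(R.from_matrix(T9[:3,:3]).as_rotvec())
E
```

```text
(array([606.85775163, -76.05017798,  91.22060444]), [np.float64(0.11077046470133711), np.float64(0.11077046470136397)]) (array([603.72679092, -75.64894604,  82.49256532]), [np.float64(0.9869482986848551), np.float64(1.3140816959104173), np.float64(2.2004797661281263)])
[607.38775961 -75.81646136  93.        ] [ 2.83422922  4.36147464 50.63888103]
[607.58933075 -75.99785224  93.        ] [ 3.00027796  4.57586065 50.63904692]
[3.12873951e+00 2.80815185e-01 9.44794084e-04]
```

The knob top triangulates to z 91.2 mm (93 expected). Its xy is consistent, within the calibration, with the pocket plus the 100/100 mm offset. I'll descend to TCP z ≈ 54, so the grasp is at about 73 mm, on the 23 mm section.

Request:
{"api": "move_arm", "payload": {"steps": [[[0,0,0],[2.3,3.5,0],-0.4],[[0,0,0],[0,0,12],-0.4],[[0,0,0],[0,0,15],-0.4],[[0,0,0],[0,0,15],-0.4],[[0,0,0],[0,0,15],-0.4],[[0,0,0],[0,0,14],-0.4],[[0,0,0],[0,0,10],-0.4],[[0,0,0],[0,0,6],-0.4],[[0,0,0],[0,0,3],-0.4],[[0,0,0],[0,0,0],-0.4],[[0,0,0],[0,0,0],-0.4]]}}

```text
t: 17.17
position: [606.8, -75.1, 53.7]
eef_rot: [3.129, 0.279, 0.002]
ft_force: [0.4, 0.1, 0.3]
opening: 61.3
```

```bash
python3 - <<'E'
from h import *
T,o=tool();print(np.round(T[:3,3],2),o['ft_force'])
im=viewer.snapshot('wrist')[:,:,::-1];s=viewer.snapshot('scene')[:,:,::-1]
cv2.imwrite('pics/e10.png',np.hstack([cv2.resize(s[140:290,180:340],(400,375),interpolation=cv2.INTER_CUBIC),cv2.resize(np.clip(im[180:480,160:480]*2.0,0,255).astype(np.uint8),(400,375))]))
E
```

```text
[606.8  -75.12  53.7 ] [0.41249458 0.1252226  0.32065458]
```

View pics/e10.png

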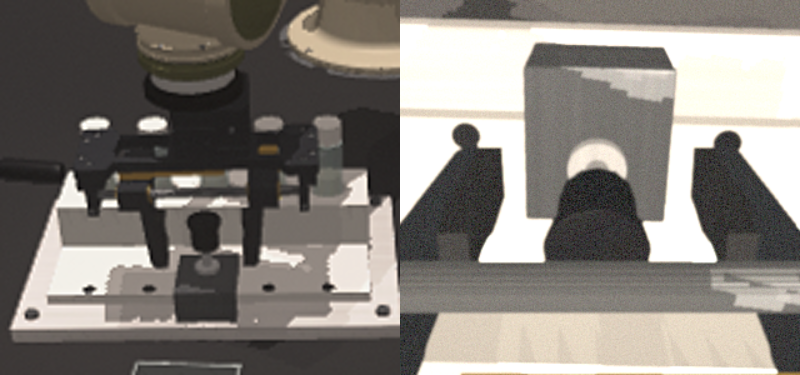

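The knob sits midway between the fingers (knob at about 598, fingers at 503 and 693 in the crop), and there's no contact force. I'll close at 40 N.

Request:
{"api": "move_arm", "payload": {"steps": [[[0,0,0],[0,0,0],0.0],[[0,0,0],[0,0,0],0.2],[[0,0,0],[0,0,0],0.4],[[0,0,0],[0,0,0],0.6],[[0,0,0],[0,0,0],0.8],[[0,0,0],[0,0,0],1],[[0,0,0],[0,0,0],1],[[0,0,0],[0,0,0],1],[[0,0,0],[0,0,0],1]], "force": 40}}

```text
t: 18.02
position: [606.4, -75.0, 53.0]
eef_rot: [-3.129, -0.279, 0.0]
ft_force: [0.6, -0.8, 0.1]
opening: 24.2
```

Request:
{"api": "move_arm", "payload": {"steps": [[[0,0,0],[0,0,-2],1],[[0,0,0],[0,0,-2],1],[[0,0,0],[0,0,-2],1],[[0,0,0],[0,0,-2],1],[[0,0,0],[0,0,-2],1],[[0,0,0],[0,0,0],1],[[0,0,0],[0,0,0],1]]}}

```text
t: 18.6
position: [606.3, -74.9, 62.9]
eef_rot: [-3.129, -0.279, 0.0]
ft_force: [2.4, -0.3, -7.8]
opening: 24.2
```

Request:
{"api": "move_arm", "payload": {"steps": [[[0,0,0],[0,0,-2],1],[[0,0,0],[0,0,-2],1],[[0,0,0],[0,0,-2],1],[[0,0,0],[0,0,-1.5],1],[[0,0,0],[0,0,-1],1],[[0,0,0],[0,0,0],1],[[0,0,0],[0,0,0],1]]}}

```text
t: 19.18
position: [606.3, -75.0, 71.4]
eef_rot: [-3.129, -0.279, 0.0]
ft_force: [3.1, -0.7, -10.7]
opening: 23.7
```

Request:
{"api": "move_arm", "payload": {"steps": [[[0,0,0],[0,0,-0.5],1],[[0,0,0],[0,0,-0.5],1],[[0,0,0],[0,0,-0.5],1],[[0,0,0],[0,0,0],1],[[0,0,0],[0,0,0],1]]}}

```text
t: 19.6
position: [606.3, -74.9, 72.9]
eef_rot: [-3.129, -0.279, 0.0]
ft_force: [2.5, -0.9, -10.3]
opening: 24.0
```

Request:
{"api": "move_arm", "payload": {"steps": [[[0,0,0],[0,0,-0.3],1],[[0,0,0],[0,0,-0.3],1],[[0,0,0],[0,0,0],1],[[0,0,0],[0,0,0],1]]}}

```text
t: 19.93
position: [606.3, -74.9, 73.2]
eef_rot: [-3.129, -0.279, 0.001]
ft_force: [3.5, -0.8, -15.4]
opening: 24.4
```

```bash
python3 - <<'E'
from h import *
T,o=tool();print(np.round(T[:3,3],2),o['ft_force'],o['opening'])
im=viewer.snapshot('wrist')[:,:,::-1];s=viewer.snapshot('scene')[:,:,::-1]
cv2.imwrite('pics/s11.png',s)
cv2.imwrite('pics/e11.png',np.hstack([cv2.resize(s[140:290,180:340],(400,375),interpolation=cv2.INTER_CUBIC),cv2.resize(np.clip(im[180:480,160:480]*2.0,0,255).astype(np.uint8),(400,375))]))
E
```

```text
[606.26 -74.94  73.21] [  3.52129401  -0.81037627 -15.44702447] 24.391548122169432
```

View pics/e11.png

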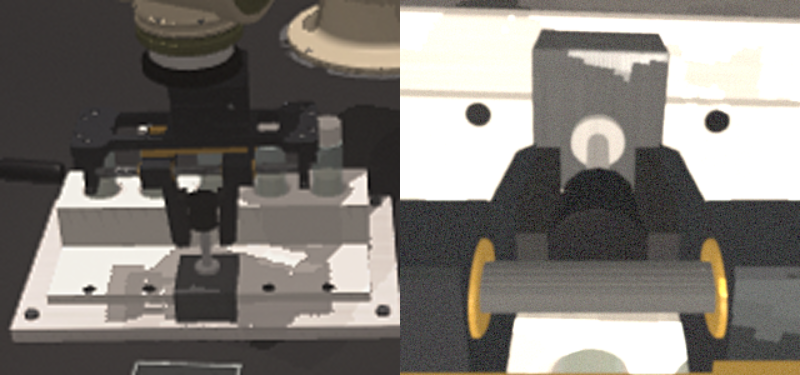

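The force rose from 10.3 to 15.4 N with almost no further motion, so the plunger is on its stop. The view shows the rod well out, with the jaws under the rim. I'll hold, re-check, then hand in.

Request:
{"api": "move_arm", "payload": {"steps": [[[0,0,0],[0,0,0],1],[[0,0,0],[0,0,0],1],[[0,0,0],[0,0,0],1],[[0,0,0],[0,0,0],1],[[0,0,0],[0,0,0],1],[[0,0,0],[0,0,0],1]]}}

```text
t: 20.53
position: [606.2, -74.9, 73.3]
eef_rot: [-3.129, -0.279, 0.001]
ft_force: [4.4, -1.7, -21.0]
opening: 24.1
```

```bash
python3 - <<'E'
from h import *
t=viewer.snapshot('top')[:,:,::-1];cv2.imwrite('pics/t12.png',t)
E
```

```text
(no output)
```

View pics/t12.png

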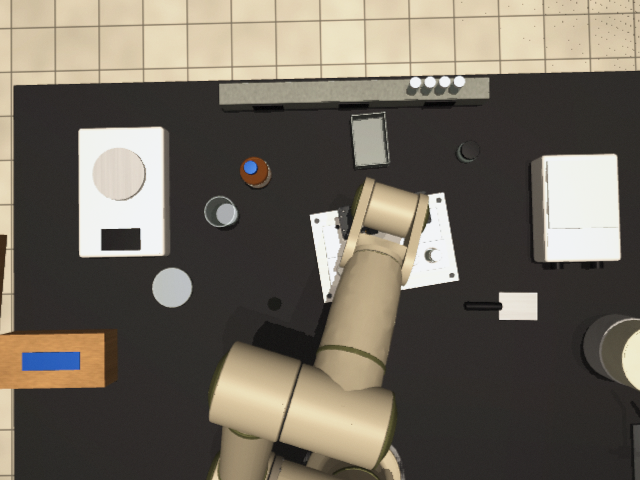

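View pics/s11.png

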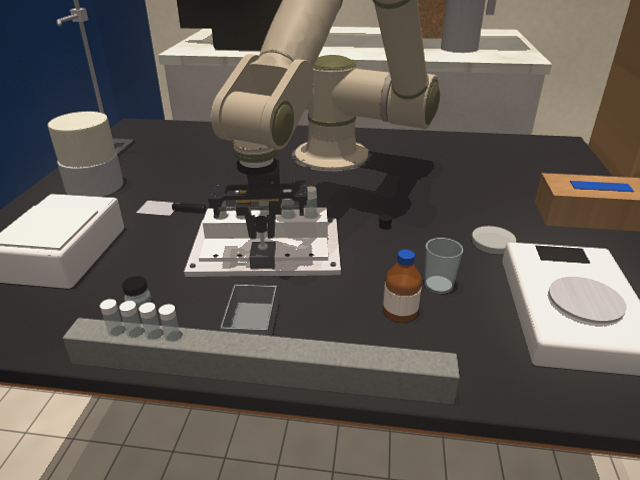

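Everything else is in place: the bench items match the first pictures and the loaded vial is in the end pocket at (432,256). The pull is creeping up, 15 to 21 N, so I'll ease back 0.3 mm and watch it.

Request:
{"api": "move_arm", "payload": {"steps": [[[0,0,0],[0,0,0.3],1],[[0,0,0],[0,0,0],1],[[0,0,0],[0,0,0],1],[[0,0,0],[0,0,0],1],[[0,0,0],[0,0,0],1],[[0,0,0],[0,0,0],1]]}}

```text
t: 21.08
position: [606.3, -74.9, 73.3]
eef_rot: [-3.129, -0.279, 0.0]
ft_force: [4.1, -1.0, -19.6]
opening: 24.2
```

Request:
{"api": "move_arm", "payload": {"steps": [[[0,0,0],[0,0,0],1],[[0,0,0],[0,0,0],1],[[0,0,0],[0,0,0],1],[[0,0,0],[0,0,0],1],[[0,0,0],[0,0,0],1],[[0,0,0],[0,0,0],1],[[0,0,0],[0,0,0],1],[[0,0,0],[0,0,0],1],[[0,0,0],[0,0,0],1],[[0,0,0],[0,0,0],1],[[0,0,0],[0,0,0],1],[[0,0,0],[0,0,0],1]]}}

```text
t: 22.08
position: [606.3, -74.9, 73.3]
eef_rot: [-3.129, -0.279, 0.0]
ft_force: [1.0, -0.6, -19.2]
opening: 24.0
```

The pull is stable at about 19 N against the stop, and the height hasn't moved. Handing in.

```bash
python3 -c "
from station import ticket
print(ticket.finish_job())"
```

```text
the job is handed in; nothing more can be done
None
```

The vial is in the empty end pocket of the rack and released. The arm finished holding the index plunger fully back against its stop. The job was handed in at about 22 s of the 61 s allowed, and the hand-in gives no verdict.

- **Vial:** I gripped it at 10 N and lowered it until it touched the pocket floor at the expected height, with a 6.6 N contact force. After release, the pictures showed all five vials standing level in the rack.
- **Plunger:** I gripped the knob at 40 N and raised it 20 mm. The pull matched the spring at about 10 N, then rose once it reached the stop. It first crept up to 21 N, so I eased back 0.3 mm, and it then held at about 19 N with the height unchanged.
- **Bench:** the last top and scene pictures show the other things where they started. The arm hid part of the rack in the last top picture, but the loaded vial was visible in its pocket.

**Disagreements:**
- The two wrist views put the pocket mouth at 63.7 mm (65 expected) and the knob top at 91.2 mm (93 expected).
- Adding the top camera to the knob measurement gave 82.5 mm, so I relied on the wrist views.
- The scene and wrist views differed by 1–2 mm on the vial's centring over the pocket. I shifted it by a compromise of 1.5 and 1 mm, and it went in with little force.

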